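# Ready the clay extruder for reloading

### The arm

A 6-joint arm with a two-finger parallel gripper is mounted at the origin on the work surface. World frame = base frame: x ahead of the robot, y to its left, z up, the work surface at z = 0. Lengths are in m, angles in rad, forces in N, time in s.
With the tool pointing down it reaches from about 0.35 to 0.975 m from the base axis. Payload 4.9 kg.
Tool frame: the origin (TCP) lies on the centre line of the jaws, within the pads' length; the fingertips stand 8 mm ahead of it and the grasp point (between the pads) lies 11 mm behind it; z points along the fingers, y is the direction in which the jaws open and shut (so a half turn about z gives the same grasp; the last joint's range is limited). The gripper opens to 85 mm and grips with 20 to 120 N. Pads are 22 mm wide; open, the fingers measure 114 mm over their backs; the gripper's body (76 mm by 85 mm) begins 54 mm behind the grasp point. The pads swing forward as they close: fully open they stand 13 mm farther back than shut.
Start: joints at [1, 0.053, 1.613, -0, 1.476, -0.119], TCP at [0.273, 0.562, 0.204] pointing down, gripper open.
Joint ranges: [-3.01, 3.01], [-1.01, 2.22], [0.06, 2.58], [-1.02, 4.17], [0.09, 2.62], [-3.14, 3.14]. Speed limits (rad/s): [2.57, 2.57, 3.14, 3.14, 3.14, 3.14].

### API

Orientations are given as a rotation vector (axis times angle).
In Python, from station import get_obs, get_image, calibration, finish_job gives the robot as it stands. The module is installed in compiled form; this text tells all that it offers.
- The arm moves only by the shell command python3 -m jog 'ROWS' [FORCE]. ROWS is JSON, a list of rows, each a list of 7 numbers: the shift along the tool's x, y, z in cm, then the turn, a rotation vector about the tool's x, y, z in rad, then the closure in counts, from 0 (fully open) to 255 (shut). In form: [[dx, dy, dz, ax, ay, az, jaw], ...]. A call has 1 to 8 rows; each row is the pose to reach, as a shift and turn from the pose measured when the call began, along the tool's axes at that moment; what a row does not reach only later rows make up. A row lasts 1/12 s, in which the tool goes at most 41.7 mm and 7.16 degrees, less where a joint would pass 70% of its speed; a pose out of reach is approached as far as the arm can. A call with a gripper value outside its range is refused whole. The fingers move at their own pace and stop on an object; FORCE is the grip in N (left out, the last holds). Time passes only in rows, so rows that repeat a pose let the fingers close. It gives the time, the measured TCP pose, the force and the opening at its end, in the units of the state.
- get_obs(): the state, without advancing time (a new reading comes with each control period).
- get_image(name): name is "scene" or "top" or "wrist"; returns the picture (400x640x3 uint8, red, green, blue); there is no depth.
- calibration(name): a dict with "vfov" (degrees; the focal length in pixels is half the picture's height over the tangent of half this angle, whatever the lens; pixels are square), "cx", "cy" (the principal point, pixels), "R" (3x3) and "t" (3): a world point X has camera coordinates R X + t. Camera axes: x right, y down, z forward; pixel columns grow to the right and rows downward; lengths in m; the calibration is good to about 2 mm. The wrist camera is an equidistant fisheye: a pixel r from the principal point sees the ray r / f radians off the axis. A picture is of the moment at which its call begins: read the wrist's pose just before it. calibration takes no time and is no camera call; for the wrist camera it gives the pose at the moment of the call.
- finish_job(): hands the job in, once; it reports no verdict.
The state is a dict: "t": time; "q": joint angles; "dq": joint speeds; "effort": joint torques, N m; "tool_pos": TCP position; "tool_rot": TCP orientation; "contact_force": force on the tool from outside, world axes, zero at the start; "wrist_torque": the same for the moment, N m; "opening": finger opening in m.
Only numpy, scipy, OpenCV 4.12 (cv2) and the standard library are available. Lean on these libraries where they do the work, as an engineer would, in place of code of your own. Each camera call takes 0.05 s, during which the arm holds its last target. There are 200 camera calls.

### The job

Get the near clay extruder ready for reloading: first stand the two loose clay cartridges on the low wooden shelf so that they carry on the row of the two already there, upright, in line with them and about a finger's width apart. Then take the round brass die cap off the top of that extruder; nobody remembers whether it has a left-hand or a right-hand thread, so grip it, feel whether it gives one way or the other, turn it that way about a fifth of a turn until its thread is free, and lift it off. Finish still holding the cap in the gripper, level, in the air over the barrel and at least 5 cm above where it sat, and leave everything else on the bench where it is.

Things in the scene. Friction and masses are not known exactly. Their poses are not given: they have to be found in the camera images.
- cap_center (a point): centre (half-way up) of the ribbed brass die cap on the near extruder: round, 60 mm in diameter (twelve-sided to the touch), 34 mm tall, 0.13 kg, z up its axis. Seated, its centre is 165 mm above the bench. One grasp suffices to turn it free; a grip of 30 N is ample. It comes off straight up, clear of thread and mouth after 30 mm
- barrel_mouth (a point): centre of the top rim of the near extruder's fixed upright barrel, on its axis, 176 mm above the bench, inside the cap while that is on; z up. The barrel is an aluminium tube 52 mm in diameter. A second, identical extruder at the back corner of the bench plays no part
- stand: green stand of the near extruder, fixed; origin on the bench under the barrel's axis, z up, x towards its back plate (49 to 71 mm from the axis, top at 120 mm). Two dark clamps hold the barrel (tops at 115 mm); a crank with wooden grip (top at 78 mm) reaches 90 mm to -y
- shelf_row (a point): middle of the top of the low wooden shelf, fixed: 236 mm long (y), 130 mm deep (x), top 45 mm above the bench, a lip 12 mm high along the far edge (x 55 to 65 mm). The row line is x = 0, z up. The two cartridges there stand near y = +81 and +27 mm; the next two belong at about y = -27 and -81 mm
- loose1_center (a point): one of the two loose cartridges, standing on the bench: aluminium clay cartridge, upright cylinder 38 mm in diameter and 88 mm tall with orange plastic ends and a terracotta band, 0.2 kg; the point is its centre, half-way up (44 mm above its underside); z along its axis. The two are interchangeable
- loose2_center (a point): the other loose cartridge, standing on the bench: same size and point as the first
- row1_center (a point): cartridge already on the shelf, at the +y end of the row: same size and point; leave it
- row2_center (a point): cartridge already on the shelf next to it, at the open end of the row: same size and point; leave it
- loose1: the body of the first loose cartridge, origin at the centre of its underside
- loose2: the body of the second loose cartridge, origin at the centre of its underside
- cap: the same cap, origin under its centre (17 mm lower). Its three-start thread is left- or right-handed: varies, unseen. The tightening way it meets a hard stop within 7 degrees; the loosening way it runs lightly, not rising by itself, can be lifted from 62 degrees of turn (not before) and stops at about 85
- jar_center (a point): closed green glass glaze jar, 68 mm in diameter, 85 mm tall, half-way up; leave it
- cup_center (a point): terracotta cup, 76 mm in diameter, 75 mm tall, half-way up; leave it
- loop_tool: trimming tool with wooden handle and wire loop lying on the bench, 170 mm long along its x, 16 mm thick; origin under its middle; leave it
- rib: flat dark wooden throwing rib lying on the bench, 125 by 50 by 6 mm, long along x; leave it

How it is judged:
By the outcome, as a careful person would: the job done as asked, in the order asked, and still so for the second after the job is handed in, while the arm keeps its last pose, push and grip.
It also fails if it takes over 67 s, if anything falls off the work surface, if the arm or the gripper's body presses on something with over 40 N, if the wrist force passes 120 N, or if a joint passes its speed limit or range.

## Working session

There is one attempt and no reset: what is moved stays moved. The work goes in short steps, Python scripts to look and compute and a shell command to move; the robot and the scene stay as the last step left them, time stands still between calls to the robot, and variables do not carry over. Pictures are saved under pics/ and viewed, about 8 in all and at most 12, crops included, and the job is handed in when it is done.

```bash
mkdir -p pics; python3 - <<'E'
from station import *
import cv2
o=get_obs();print({k:o[k] for k in('t','tool_pos','tool_rot','opening')})
for n in('scene','top'):
    cv2.imwrite(f'pics/{n}0.png',get_image(n)[:,:,::-1]);c=calibration(n);print(n,c)
E
```

```text
{'t': 0.0, 'tool_pos': array([0.27250269, 0.56171997, 0.20285309]), 'tool_rot': array([-7.03531622e-01, -3.06112125e+00,  3.03697932e-03]), 'opening': 0.08551147105249687}
scene {'vfov': 46.39614342051007, 'cx': 313.57564302346736, 'cy': 202.69800917061406, 'R': array([[-0.45006016,  0.89295645,  0.00863842],
       [ 0.60669672,  0.31285157, -0.73078245],
       [-0.65525945, -0.32365517, -0.68255577]]), 't': array([ 0.20910843, -0.23645377,  1.75451712])}
top {'vfov': 54.90374816126758, 'cx': 320.58757583723406, 'cy': 203.16496201880616, 'R': array([[ 0.06567303, -0.99781527, -0.00719367],
       [-0.96916201, -0.06206786, -0.23847974],
       [ 0.23751223,  0.02263351, -0.97112083]]), 't': array([-0.00809405,  0.56590928,  1.10279085])}
```

View pics/scene0.png

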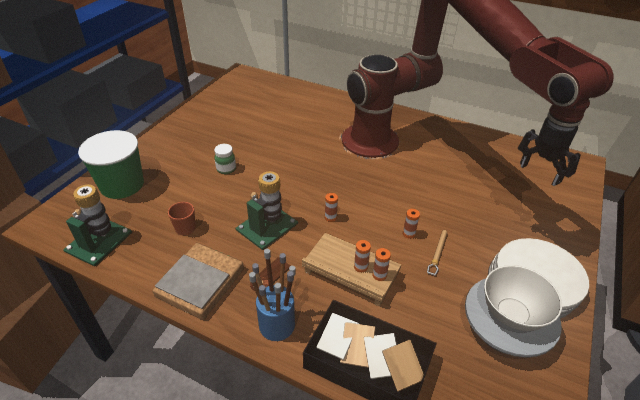

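View pics/top0.png

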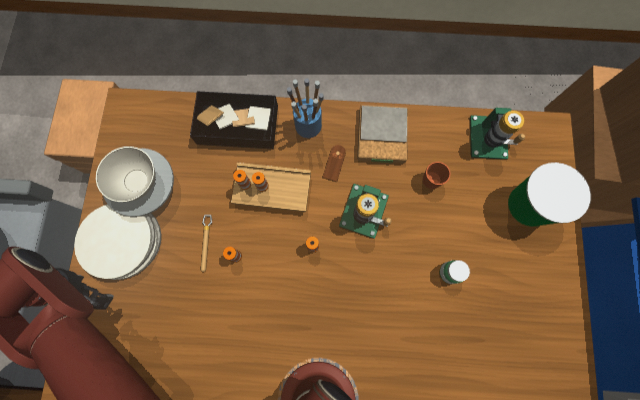

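Top view: loose cartridges at (312,243) and (230,254), the row at (240,175) and (258,178), the near cap at (368,204), and the shelf around (271,188). Next I'll measure them.

```bash
cat > h.py <<'E'
import numpy as np,cv2
from station import *
def ray(n,u,v,c=None):
    c=c or calibration(n);f=200/np.tan(np.radians(c['vfov'])/2);R=np.array(c['R']);t=np.array(c['t'])
    x,y=(u-c['cx'])/f,(v-c['cy'])/f
    if n=='wrist':
        r=np.hypot(x,y)+1e-12;d=np.array([x/r*np.sin(r),y/r*np.sin(r),np.cos(r)])
    else: d=np.array([x,y,1])
    return -R.T@t,R.T@d
def onz(n,u,v,z,c=None):
    o,d=ray(n,u,v,c);return o+d*(z-o[2])/d[2]
def proj(n,X,c=None):
    c=c or calibration(n);f=200/np.tan(np.radians(c['vfov'])/2);p=np.array(c['R'])@X+c['t']
    if n=='wrist':
        r=np.hypot(p[0],p[1])+1e-12;th=np.arctan2(r,p[2]);return np.array([c['cx']+f*th*p[0]/r,c['cy']+f*th*p[1]/r])
    return np.array([c['cx']+f*p[0]/p[2],c['cy']+f*p[1]/p[2]])
def blobs(im,lo,hi,amin):
    m=cv2.inRange(cv2.cvtColor(im,cv2.COLOR_RGB2HSV),lo,hi)
    n,l,s,c=cv2.connectedComponentsWithStats(m)
    return [(c[i].round(1),s[i]) for i in range(1,n) if s[i][4]>=amin]
E
python3 - <<'E'
from h import *
for n in('scene','top'):
    im=cv2.imread(f'pics/{n}0.png')[:,:,::-1].copy()
    print(n)
    for c,s in blobs(im,(3,215,170),(14,255,255),25):print(c,s,[onz(n,*c,z)[:2].round(4) for z in(.088,.133)])
    if n=='top':
        for u,v in[(368,204)]:print('cap',onz(n,u,v,.182))
        # shelf corners approx
a=cv2.imread('pics/top0.png')[150:280,190:410];b=cv2.imread('pics/scene0.png')[160:310,230:440]
a=cv2.resize(a,None,fx=3.5,fy=3.5,interpolation=2)
cv2.imwrite('pics/a.png',a)
E
```

```text
scene
top
[237.3 178. ] [234 173  11   9  34] [array([0.623 , 0.2863]), array([0.6094, 0.2749])]
[255.7 180.4] [252 177  12   7  27] [array([0.6189, 0.2295]), array([0.6056, 0.2204])]
[227.6 253.8] [223 247  13  13  56] [array([0.3923, 0.2875]), array([0.388, 0.276])]
cap [ 0.54341007 -0.10359465  0.182     ]
```

View pics/a.png

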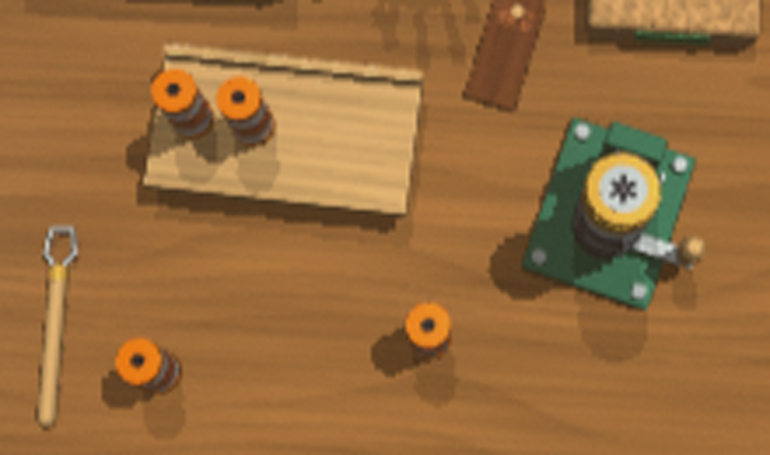

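The crop shows orange tops with centre holes at (174,91), (238,98), (138,361) and (428,325), and the cap centre at (623,188). The shelf's front corners are at (143,185) and (405,214), and the crank points along -y. The rib is beyond the shelf.

```bash
python3 - <<'E'
from h import *
g=lambda x,y:((x+.5)/3.5-.5+190,(y+.5)/3.5-.5+150)
P={}
im=cv2.imread('pics/scene0.png')[:,:,::-1].copy()
for k,p,z in[('row1',(174,91),.133),('row2',(238,98),.133),('l2',(138,361),.088),('l1',(428,325),.088),('cap',(623,188),.182),('sfl',(143,185),.045),('sfr',(405,214),.045),('lipR',(422,75),.057),('lipL',(168,44),.057),('plateL',(575,118),.01),('plateR',(693,156),.01),('pfL',(523,265),.01),('pfR',(648,308),.01),('jar',(0,0),.085)]:
    P[k]=onz('top',*((455,271) if k=='jar' else g(*p)),z);print(k,P[k].round(4),'scene px',proj('scene',P[k]).round(1))
print('row dist',np.linalg.norm(P['row1']-P['row2']),'front len',np.linalg.norm(P['sfl']-P['sfr']),'depth',P['lipR']-P['sfr'])
d=(P['sfl']-P['sfr'])[:2];print('shelf yaw y-dir',np.degrees(np.arctan2(-d[0],d[1])));d=(P['row1']-P['row2'])[:2];print(np.degrees(np.arctan2(-d[0],d[1])))
print('plate x dir',np.degrees(np.arctan2(*(P['plateL']-P['pfL'])[[1,0]])))
for c,s in blobs(im,(3,170,130),(16,255,255),15):print(c,s)
E
```

```text
row1 [0.617  0.2697 0.133 ] scene px [382.6 252.5]
row2 [0.6143 0.2156 0.133 ] scene px [363.1 244.4]
l2 [0.3955 0.2836 0.088 ] scene px [412.6 212.4]
l1 [0.4409 0.0456 0.088 ] scene px [331.1 196.3]
cap [ 0.5452 -0.1026  0.182 ] scene px [268.5 177.4]
sfl [0.5552 0.309  0.045 ] scene px [400.8 263.5]
sfr [0.5438 0.0745 0.045 ] scene px [324.5 231.8]
lipR [0.6694 0.0682 0.057 ] scene px [302.1 258.2]
lipL [0.6843 0.2992 0.057 ] scene px [380.9 294.7]
plateL [ 0.6523 -0.0734  0.01  ] scene px [261.5 247.5]
plateR [ 0.6229 -0.1831  0.01  ] scene px [235.3 228.3]
pfL [ 0.5114 -0.0329  0.01  ] scene px [297.1 221.1]
pfR [ 0.4796 -0.1464  0.01  ] scene px [270.3 203.1]
jar [ 0.386  -0.3695  0.085 ] scene px [225.9 149. ]
row dist 0.054163002301123336 front len 0.2347883564449198 depth [ 0.12566415 -0.00637382  0.012     ]
shelf yaw y-dir -2.7880078409187963
-2.857758297672375
plate x dir -16.028386640313556
[330.7 197.1] [325 193  13   9  94]
[412.6 213.3] [407 208  13  12 104]
[362.6 245.5] [356 240  15  12 137]
[382.5 253.8] [376 248  15  13 141]
```

```bash
cat > d.py <<'E'
# usage: d.py x y z yangle_deg -> shift (cm) in tool axes and turn to that pose, tool down
import sys,numpy as np
from scipy.spatial.transform import Rotation as R
from station import get_obs
o=get_obs();x,y,z,a=map(float,sys.argv[1:5]);a=np.radians(a)
T=R.from_rotvec(o['tool_rot']);yv=np.array([np.cos(a),np.sin(a),0]);zv=np.array([0,0,-1.]);G=R.from_matrix(np.c_[np.cross(yv,zv),yv,zv])
print('shift',(T.inv().apply(np.array([x,y,z])-o['tool_pos'])*100).round(2),'turn',(T.inv()*G).as_rotvec().round(3),'| t',round(o['t'],2),'pos',o['tool_pos'].round(4),'F',np.round(o['contact_force'],1),'M',np.round(o['wrist_torque'],2),'open',round(o['opening'],4),'q6',round(o['q'][5],2))
E
python3 d.py .3955 .2836 .2 -2.8
python3 -m jog '[[-23.2,-19.6,0,0,0,1.168,0],[-23.2,-19.6,0,0,0,1.168,0],[-23.2,-19.6,0,0,0,1.168,0],[-23.2,-19.6,0,0,0,1.168,0],[-23.2,-19.6,0,0,0,1.168,0],[-23.2,-19.6,0,0,0,1.168,0],[-23.2,-19.6,0,0,0,1.168,0],[-23.2,-19.6,0,0,0,1.168,0]]' 30
python3 d.py .3955 .2836 .2 -2.8
```

```text
shift [-23.21 -19.65   0.33] turn [-2.000e-03  1.000e-03  1.168e+00] | t 0.1 pos [0.2725 0.5618 0.203 ] F [-0.3 -0.  -0. ] M [-0.    0.01  0.02] open 0.0849 q6 -0.12
t: 0.77
tool_pos: [0.3969, 0.28, 0.2028]
tool_rot: [2.096, 2.337, -0.005]
contact_force: [-0.4, 0.4, 0.6]
opening: 0.0853
shift [ 0.38 -0.1   0.28] turn [-0.001  0.003  0.157] | t 0.77 pos [0.3969 0.28   0.2028] F [-0.4  0.4  0.6] M [0.04 0.05 0.04] open 0.0853 q6 0.35
```

```bash
python3 -m jog '[[0.4,-0.1,0.3,0,0,0.08,0],[0.4,-0.1,0.3,0,0,0.157,0],[0.4,-0.1,0.3,0,0,0.157,0],[0.4,-0.1,0.3,0,0,0.157,0]]'
python3 - <<'E'
from h import *
c=calibration('wrist');im=get_image('wrist');cv2.imwrite('pics/w1.png',im[:,:,::-1])
print(proj('wrist',np.array([.3955,.2836,.088]),c))
for q,s in blobs(im,(3,170,110),(16,255,255),60):print(q,s,onz('wrist',*q,.088,c).round(4),onz('wrist',*q,.133,c).round(4))
E
python3 d.py .3955 .2836 .05 -2.8
```

```text
t: 1.1
tool_pos: [0.3953, 0.2836, 0.1994]
tool_rot: [2.271, 2.168, -0.005]
contact_force: [-1.0, 0.3, 0.6]
opening: 0.0852
[316.32721161 187.31241955]
[315.1 172.6] [299 166  38  26  90] [0.395  0.2976 0.088 ] [0.3957 0.3069 0.133 ]
[496.4 175.9] [491 169  18  22  92] [0.5831 0.2887 0.088 ] [0.5535 0.2995 0.133 ]
[535.  191.3] [527 184  24  20 151] [0.6413 0.2701 0.088 ] [0.6023 0.2838 0.133 ]
[490.4 218.3] [484 212  20  19 104] [0.5814 0.242  0.088 ] [0.5521 0.2603 0.133 ]
[526.1 241.5] [516 235  29  18 163] [0.6405 0.2085 0.088 ] [0.6016 0.2322 0.133 ]
[354.8 319.3] [344 316  24  11 100] [0.432  0.1278 0.088 ] [0.4268 0.1644 0.133 ]
shift [ 0.03  0.03 14.95] turn [-0.001  0.004  0.002] | t 1.15 pos [0.3953 0.2838 0.1995] F [0.1 0.4 0.6] M [-0.01  0.02  0.01] open 0.0853 q6 0.52
```

View pics/w1.png

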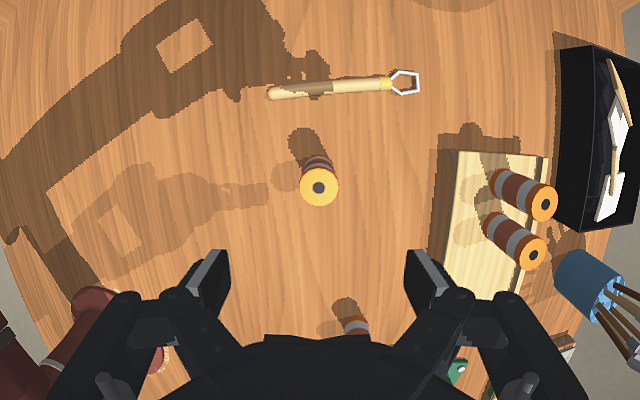

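The wrist picture shows the loose cartridge's hole at (319,187), against a predicted (316,187), so they agree to about 2 mm. The row holes are at (545,204) and (533,254).

```bash
python3 - <<'E'
from h import *
c=calibration('wrist')
for p,z in[((319,187),.088),((545,204),.133),((533,254),.133)]:print(onz('wrist',*p,z,c).round(4))
E
python3 -m jog '[[0.05,0.1,3,0,0,0,0],[0.05,0.1,6,0,0,0,0],[0.05,0.1,9,0,0,0,0],[0.05,0.1,12,0,0,0,0],[0.05,0.1,14,0,0,0,0],[0.05,0.1,15,0,0,0,0],[0.05,0.1,15,0,0,0,0]]'
python3 -m jog '[[0,0,0,0,0,0,255],[0,0,0,0,0,0,255],[0,0,0,0,0,0,255],[0,0,0,0,0,0,255],[0,0,0,0,0,0,255],[0,0,0,0,0,0,255],[0,0,0,0,0,0,255],[0,0,0,0,0,0,255]]' 30
python3 d.py .3955 .2836 .05 -2.8
```

```text
[0.398 0.284 0.088]
[0.619  0.2706 0.133 ]
[0.6157 0.2167 0.133 ]
t: 1.73
tool_pos: [0.3941, 0.283, 0.0467]
tool_rot: [2.27, 2.171, -0.013]
contact_force: [0.0, 0.1, 0.0]
opening: 0.0854
t: 2.4
tool_pos: [0.3954, 0.2837, 0.0486]
tool_rot: [2.27, 2.17, -0.008]
contact_force: [-0.5, -0.5, 5.1]
opening: 0.0368
shift [-0.01  0.01 -0.14] turn [-0.003  0.005  0.004] | t 2.4 pos [0.3954 0.2837 0.0486] F [-0.5 -0.5  5.1] M [-0.    0.19  0.04] open 0.0368 q6 0.52
```

```bash
python3 -m jog '[[0,0,-3,0,0,0,255],[0,0,-6,0,0,0,255],[0,0,-9,0,0,0,255],[0,0,-12,0,0,0,255],[0,0,-13,0,0,0,255],[0,0,-13,0,0,0,255]]'
python3 d.py .6122 .1622 .18 -2.8
python3 -m jog '[[-1.4,2.8,0,0,0,0,255],[-2.8,5.6,0,0,0,0,255],[-4.2,8.4,0,0,0,0,255],[-5.6,11.2,0,0,0,0,255],[-7,14,0,0,0,0,255],[-8.4,16.8,0,0,0,0,255],[-9.8,19.6,0,0,0,0,255],[-11,21.5,0,0,0,0,255]]'
python3 d.py .6122 .1622 .12 -2.8
```

```text
t: 2.9
tool_pos: [0.3975, 0.2852, 0.1818]
tool_rot: [2.268, 2.169, 0.001]
contact_force: [-1.1, 0.1, -0.8]
opening: 0.0366
shift [-11.32  22.     0.26] turn [0.003 0.002 0.004] | t 2.9 pos [0.3975 0.2852 0.1818] F [-1.1  0.1 -0.8] M [0.02 0.01 0.02] open 0.0366 q6 0.52
t: 3.57
tool_pos: [0.6077, 0.1639, 0.1783]
tool_rot: [2.271, 2.169, -0.006]
contact_force: [-0.2, -0.1, -1.4]
opening: 0.036
shift [-0.13  0.47  5.83] turn [-0.002  0.003  0.003] | t 3.57 pos [0.6077 0.1639 0.1783] F [-0.2 -0.1 -1.4] M [ 0.    0.06 -0.04] open 0.036 q6 0.19
```

```bash
python3 -m jog '[[-0.13,0.45,2,0,0,0,255],[-0.13,0.45,4,0,0,0,255],[-0.13,0.45,6,0,0,0,255],[-0.13,0.45,7,0,0,0,255],[-0.13,0.45,7,0,0,0,255],[-0.13,0.45,7,0,0,0,255]]'
python3 d.py .6122 .1622 .0936 -2.8
python3 - <<'E'
from h import *
c=calibration('wrist');im=get_image('wrist');cv2.imwrite('pics/w2.png',im[:,:,::-1])
E
```

```text
t: 4.07
tool_pos: [0.6106, 0.1621, 0.1062]
tool_rot: [-2.271, -2.169, 0.01]
contact_force: [0.5, 0.4, -1.4]
opening: 0.0365
shift [0.02 0.17 1.26] turn [-0.006  0.004  0.003] | t 4.07 pos [0.6106 0.1621 0.1062] F [ 0.5  0.4 -1.4] M [ 0.07  0.01 -0.01] open 0.0365 q6 0.19
```

View pics/w2.png

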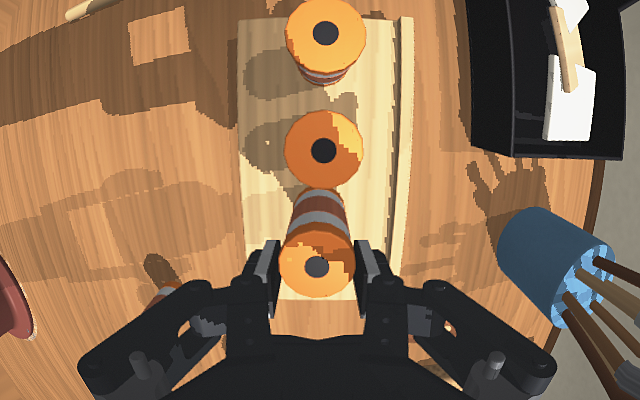

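The held cartridge's hole is at (317,267), with the row holes at (323,151) and (325,33). I'll check the line with numbers.

```bash
python3 - <<'E'
from h import *
c=calibration('wrist')
a=[onz('wrist',*p,z,c)[:2] for p,z in[((325,33),.133),((323.5,151),.133),((317,267),.1456)]]
print(np.round(a,4));u=(a[0]-a[1]);print(np.linalg.norm(u));u/=np.linalg.norm(u);n=np.array([u[1],-u[0]]);d=a[2]-a[1];print('along',d@u,'perp(+far)',d@n, 'yaw',np.degrees(np.arctan2(-u[0],u[1])))
E
```

```text
[[0.6211 0.2699]
 [0.618  0.2145]
 [0.6126 0.1612]]
0.05545175365245082
along -0.05354595192429463 perp(+far) -0.002402297107323808 yaw -3.211113262658433
```

```bash
python3 -m jog '[[0,0.22,0.4,-0.006,0.004,0.003,255],[0,0.22,0.8,-0.006,0.004,0.003,255],[0,0.22,1.0,-0.006,0.004,0.003,255],[0,0.22,1.1,-0.006,0.004,0.003,255],[0,0.22,1.2,-0.006,0.004,0.003,255],[0,0.22,1.25,-0.006,0.004,0.003,255],[0,0.22,1.3,-0.006,0.004,0.003,255],[0,0.22,1.3,-0.006,0.004,0.003,255]]'
python3 d.py .6130 .1622 .0936 -2.8
```

```text
t: 4.78
tool_pos: [0.614, 0.1622, 0.0951]
tool_rot: [2.273, 2.165, 0.005]
contact_force: [-0.5, -0.1, -1.2]
opening: 0.0364
shift [-0.   -0.1   0.15] turn [ 0.004 -0.001  0.   ] | t 4.78 pos [0.614  0.1622 0.0951] F [-0.5 -0.1 -1.2] M [-0.    0.1  -0.01] open 0.0364 q6 0.19
```

```bash
python3 -m jog '[[0,-0.05,0.1,0.004,0,0,255],[0,-0.05,0.15,0.004,0,0,255],[0,-0.05,0.2,0.004,0,0,255],[0,-0.05,0.25,0.004,0,0,255],[0,-0.05,0.25,0.004,0,0,255]]'
python3 d.py .6130 .1622 .0936 -2.8
```

```text
t: 5.2
tool_pos: [0.6139, 0.1624, 0.0937]
tool_rot: [-2.274, -2.166, -0.002]
contact_force: [-2.2, 0.0, 4.4]
opening: 0.0364
shift [-0.02 -0.09  0.01] turn [ 0.    -0.001  0.   ] | t 5.2 pos [0.6139 0.1624 0.0937] F [-2.2  0.   4.4] M [ 0.09  0.49 -0.01] open 0.0364 q6 0.19
```

```bash
python3 -m jog '[[0,0,0,0,0,0,140],[0,0,0,0,0,0,100],[0,0,0,0,0,0,60],[0,0,0,0,0,0,0],[0,0,0,0,0,0,0],[0,0,0,0,0,0,0]]'
python3 -m jog '[[0,0,-3,0,0,0,0],[0,0,-6,0,0,0,0],[0,0,-9,0,0,0,0],[0,0,-11,0,0,0,0],[0,0,-11,0,0,0,0]]'
python3 - <<'E'
from h import *
c=calibration('wrist');im=get_image('wrist');cv2.imwrite('pics/w3.png',im[:,:,::-1])
print([proj('wrist',np.array(p),c) for p in [(.612,.162,.133),(.441,.0456,.088)]])
E
python3 d.py .4415 .0456 .2 -2.8
```

```text
t: 5.7
tool_pos: [0.6138, 0.1623, 0.0935]
tool_rot: [-2.274, -2.166, -0.002]
contact_force: [-0.3, 0.1, 0.4]
opening: 0.0855
t: 6.12
tool_pos: [0.6169, 0.1627, 0.2104]
tool_rot: [2.271, 2.163, 0.015]
contact_force: [0.1, 0.1, 1.1]
opening: 0.0851
[array([309.00566977, 199.21990627]), array([172.72514974, 289.14304298])]
shift [-12.52 -16.83   0.58] turn [ 0.007 -0.003  0.   ] | t 6.17 pos [0.6157 0.1625 0.2073] F [ 1.  -0.1 -0.1] M [-0.03 -0.02 -0.01] open 0.0855 q6 0.19
```

View pics/w3.png

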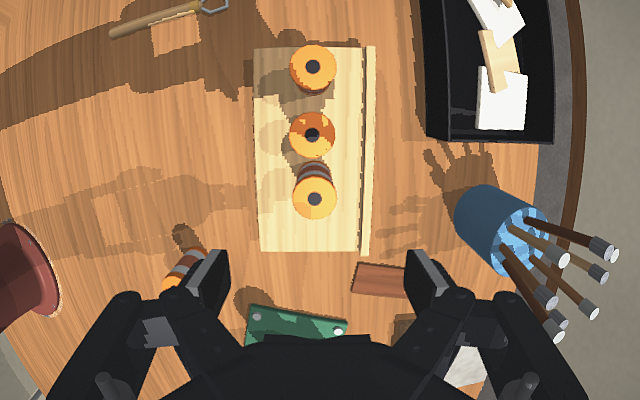

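Cartridge 3 stands in line: holes at (312,67), (312,134) and (315,199). Now loose1.

```bash
python3 - <<'E'
from h import *
c=calibration('wrist')
a=[onz('wrist',*p,.133,c)[:2] for p in[(312.5,67),(312,134.5),(315,199)]]
print(np.round(a,4));u=(a[0]-a[1]);u/=np.linalg.norm(u);n=np.array([u[1],-u[0]]);d=a[2]-a[1];print('along',d@u,'perp(+far)',d@n)
E
python3 -m jog '[[-2,-2.8,0,0,0,0,0],[-4,-5.6,0,0,0,0,0],[-6.3,-8.4,0,0,0,0,0],[-8.4,-11.2,0,0,0,0,0],[-10.5,-14,0,0,0,0,0],[-12.5,-16.8,0,0,0,0,0],[-12.5,-16.8,0,0,0,0,0],[-12.5,-16.8,0,0,0,0,0]]'
python3 - <<'E'
from h import *
c=calibration('wrist');im=get_image('wrist');cv2.imwrite('pics/w4.png',im[:,:,::-1])
p=proj('wrist',np.array([.442,.0456,.088]),c);print(p)
g=cv2.cvtColor(im,cv2.COLOR_RGB2GRAY);x,y=map(int,p)
w=g[y-10:y+11,x-12:x+13];m=(w<90).astype('uint8');n,l,s,q=cv2.connectedComponentsWithStats(m)
for i in range(1,n):print(q[i]+[x-12,y-10],s[i],onz('wrist',*(q[i]+[x-12,y-10]),.088,c))
E
python3 d.py .442 .0456 .05 -2.8
```

```text
[[0.6187 0.2682]
 [0.6157 0.2151]
 [0.6155 0.1626]]
along -0.05241920088862928 perp(+far) 0.0027153596093042426
t: 6.83
tool_pos: [0.4402, 0.0453, 0.204]
tool_rot: [2.275, 2.163, 0.009]
contact_force: [-0.2, 0.4, 0.4]
opening: 0.0856
[317.19199711 186.41168546]
[317.57407407 186.51851852] [ 8  6 11 10 54] [0.442356  0.0454775 0.088    ]
shift [-5.000e-02 -1.000e-02  1.546e+01] turn [ 0.006 -0.003 -0.001] | t 6.88 pos [0.4412 0.0457 0.2046] F [ 0.2 -0.8  0.2] M [-0.05 -0.    0.02] open 0.0855 q6 -0.02
```

```bash
python3 -m jog '[[-0.05,0.05,3,0.006,-0.003,0,0],[-0.05,0.05,6,0.006,-0.003,0,0],[-0.05,0.05,9,0.006,-0.003,0,0],[-0.05,0.05,12,0.006,-0.003,0,0],[-0.05,0.05,14,0.006,-0.003,0,0],[-0.05,0.05,15.4,0.006,-0.003,0,0],[-0.05,0.05,15.4,0.006,-0.003,0,0]]'
python3 -m jog '[[0,0,-0.1,0,0,0,255],[0,0,-0.1,0,0,0,255],[0,0,-0.1,0,0,0,255],[0,0,-0.1,0,0,0,255],[0,0,-0.1,0,0,0,255],[0,0,-0.1,0,0,0,255],[0,0,-0.1,0,0,0,255],[0,0,-0.1,0,0,0,255]]' 30
python3 d.py .442 .0456 .05 -2.8
python3 -m jog '[[0,0,-3,0,0,0,255],[0,0,-6,0,0,0,255],[0,0,-9,0,0,0,255],[0,0,-12,0,0,0,255],[0,0,-13,0,0,0,255],[0,0,-13,0,0,0,255]]'
python3 d.py .6093 .1083 .18 -2.8
```

```text
t: 7.47
tool_pos: [0.4398, 0.0463, 0.046]
tool_rot: [-2.27, -2.162, 0.01]
contact_force: [-0.7, -0.3, 0.4]
opening: 0.0851
t: 8.13
tool_pos: [0.4412, 0.0463, 0.0486]
tool_rot: [-2.272, -2.164, 0.006]
contact_force: [-0.1, -0.0, 6.5]
opening: 0.0367
shift [-0.06  0.08 -0.14] turn [-0.006 -0.     0.   ] | t 8.13 pos [0.4412 0.0463 0.0486] F [-0.1 -0.   6.5] M [0.   0.07 0.04] open 0.0367 q6 -0.02
t: 8.63
tool_pos: [0.4437, 0.0461, 0.1814]
tool_rot: [-2.275, -2.167, 0.0]
contact_force: [0.7, 0.9, -1.3]
opening: 0.0367
shift [ 7.02 16.24  0.13] turn [-0. -0.  0.] | t 8.63 pos [0.4437 0.0461 0.1814] F [ 0.7  0.9 -1.3] M [ 0.02  0.04 -0.06] open 0.0367 q6 -0.02
```

```bash
python3 -m jog '[[1.2,2.7,0,0,0,0,255],[2.4,5.4,0,0,0,0,255],[3.6,8.1,0,0,0,0,255],[4.8,10.8,0,0,0,0,255],[6,13.5,0,0,0,0,255],[7.05,16.2,0,0,0,0,255],[7.05,16.2,0,0,0,0,255],[7.05,16.2,0,0,0,0,255]]'
python3 -m jog '[[0,0,2,0,0,0,255],[0,0,4,0,0,0,255],[0,0,6,0,0,0,255],[0,0,6.8,0,0,0,255],[0,0,6.8,0,0,0,255],[0,0,6.8,0,0,0,255]]'
python3 d.py .6098 .1088 .0936 -2.8
```

```text
t: 9.3
tool_pos: [0.6077, 0.1087, 0.1768]
tool_rot: [-2.271, -2.164, 0.009]
contact_force: [-1.4, -0.8, -2.6]
opening: 0.0363
t: 9.8
tool_pos: [0.6062, 0.1084, 0.1082]
tool_rot: [-2.271, -2.163, 0.011]
contact_force: [0.2, 0.3, -1.7]
opening: 0.0365
shift [0.06 0.38 1.46] turn [-0.009  0.001  0.   ] | t 9.8 pos [0.6062 0.1084 0.1082] F [ 0.2  0.3 -1.7] M [-0.02 -0.01 -0.03] open 0.0365 q6 0.1
```

```bash
python3 -m jog '[[0.06,0.38,0.5,-0.009,0,0,255],[0.06,0.38,0.9,-0.009,0,0,255],[0.06,0.38,1.1,-0.009,0,0,255],[0.06,0.38,1.2,-0.009,0,0,255],[0.06,0.38,1.3,-0.009,0,0,255],[0.06,0.38,1.3,-0.009,0,0,255],[0.06,0.38,1.3,-0.009,0,0,255]]'
python3 d.py .6098 .1088 .0936 -2.8
python3 - <<'E'
from h import *
c=calibration('wrist');im=get_image('wrist');z0=get_obs()['tool_pos'][2]-.0486+.088
g=cv2.cvtColor(im,cv2.COLOR_RGB2GRAY);a=[]
for p in[(.6187,.2695,.133),(.616,.2155,.133),(.6145,.1624,.133),(.6098,.108,z0)]:
    x,y=map(int,proj('wrist',np.array(p),c));w=g[max(y-14,0):y+15,x-14:x+15];n,l,s,q=cv2.connectedComponentsWithStats((w<80).astype('uint8'))
    i=min(range(1,n),key=lambda i:np.hypot(*(q[i]-14)));P=q[i]+[x-14,max(y-14,0)];print(P,s[i],onz('wrist',*P,p[2],c).round(4))
cv2.imwrite('pics/w5.png',im[:,:,::-1])
E
```

```text
t: 10.38
tool_pos: [0.61, 0.1089, 0.0953]
tool_rot: [2.274, 2.166, -0.001]
contact_force: [0.1, -0.3, -1.9]
opening: 0.0362
shift [-0.01 -0.01  0.17] turn [0.    0.001 0.   ] | t 10.38 pos [0.61   0.1089 0.0953] F [ 0.1 -0.3 -1.9] M [ 0.04 -0.01  0.02] open 0.0362 q6 0.11
[319.24953445  30.4301676 ] [  3  18  26  26 537] [0.6166 0.2144 0.133 ]
[319.25471698  30.26415094] [  3   4  26  25 530] [0.6167 0.2145 0.133 ]
[322.67293233 152.03383459] [  5   2  24  27 532] [0.6156 0.1623 0.133 ]
[316.57255937 268.04221636] [  5   4  23  21 379] [0.6105 0.1082 0.1347]
```

```bash
python3 -m jog '[[0,0.06,0.1,0,0,0,255],[0,0.06,0.15,0,0,0,255],[0,0.06,0.2,0,0,0,255],[0,0.06,0.27,0,0,0,255],[0,0.06,0.27,0,0,0,255]]'
python3 -m jog '[[0,0,0,0,0,0,140],[0,0,0,0,0,0,100],[0,0,0,0,0,0,60],[0,0,0,0,0,0,0],[0,0,0,0,0,0,0],[0,0,0,0,0,0,0]]'
python3 -m jog '[[0,0,-3,0,0,0,0],[0,0,-6,0,0,0,0],[0,0,-9,0,0,0,0],[0,0,-12,0,0,0,0],[0,0,-15,0,0,0,0],[0,0,-15,0,0,0,0],[0,0,-15,0,0,0,0]]'
python3 - <<'E'
from h import *
c=calibration('wrist');im=get_image('wrist')
g=cv2.cvtColor(im,cv2.COLOR_RGB2GRAY);a=[]
for p in[(.6187,.2695,.133),(.616,.2155,.133),(.6145,.1624,.133),(.6105,.1085,.133)]:
    x,y=map(int,proj('wrist',np.array(p),c));w=g[max(y-8,0):y+9,x-8:x+9];n,l,s,q=cv2.connectedComponentsWithStats((w<80).astype('uint8'))
    i=min(range(1,n),key=lambda i:np.hypot(*(q[i]-8)));P=q[i]+[x-8,max(y-8,0)];print(P,s[i],onz('wrist',*P,p[2],c).round(4))
cv2.imwrite('pics/w6.png',im[:,:,::-1])
E
python3 d.py .5452 -.1026 .25 -16
```

```text
t: 10.85
tool_pos: [0.6111, 0.1089, 0.0937]
tool_rot: [2.273, 2.166, 0.001]
contact_force: [-0.8, -0.1, 3.9]
opening: 0.0371
t: 11.35
tool_pos: [0.611, 0.1089, 0.0935]
tool_rot: [2.273, 2.166, 0.0]
contact_force: [0.5, 0.4, -0.6]
opening: 0.0857
t: 11.93
tool_pos: [0.6123, 0.1091, 0.2468]
tool_rot: [2.271, 2.163, 0.007]
contact_force: [-0.1, 0.0, -0.7]
opening: 0.0853
[315.25471698  15.74528302] [  5   4  12  11 106] [0.6201 0.2692 0.133 ]
[314.77678571  73.15178571] [  4   4  12  12 112] [0.617  0.2144 0.133 ]
[316.46341463 130.2195122 ] [ 6  4 11 10 41] [0.616  0.1622 0.133 ]
[314. 184.] [9 5 1 1 1] [0.6113 0.1121 0.133 ]
shift [-21.46  -5.56  -0.57] turn [0.003 0.    0.231] | t 11.98 pos [0.6111 0.1091 0.2443] F [ 0.1 -0.5 -0.6] M [ 0.02 -0.    0.06] open 0.0853 q6 0.11
```

View pics/w6.png

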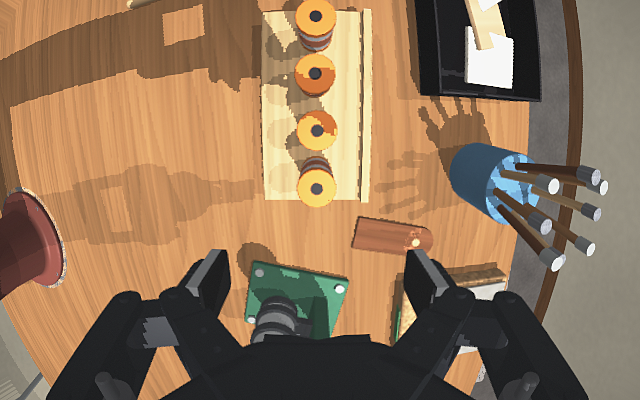

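All four cartridges stand on one line, at columns 315 to 316 and rows 16, 73, 130 and 188, with gaps of about 14 to 16 mm. Now the cap.

```bash
python3 -m jog '[[-3.6,-0.9,-1,0,0,0.1,0],[-7.2,-1.8,-3,0,0,0.2,0],[-10.8,-2.7,-4,0,0,0.231,0],[-14.4,-3.6,-4,0,0,0.231,0],[-18,-4.6,-4,0,0,0.231,0],[-21.5,-5.6,-4,0,0,0.231,0],[-21.5,-5.6,-4,0,0,0.231,0],[-21.5,-5.6,-4,0,0,0.231,0]]'
python3 - <<'E'
from h import *
c=calibration('wrist');im=get_image('wrist')
x,y=proj('wrist',np.array([.5452,-.1026,.182]),c);print(x,y)
x,y=int(x),int(y);X=max(x-70,0);Y=max(y-60,0);print(X,Y)
cv2.imwrite('pics/w7.png',cv2.resize(im[Y:Y+120,X:X+140,::-1],None,fx=5,fy=5,interpolation=2))
E
python3 d.py .5452 -.1026 .25 -16
```

```text
t: 12.65
tool_pos: [0.5435, -0.1041, 0.282]
tool_rot: [-2.512, -1.886, -0.0]
contact_force: [1.0, 0.7, 0.3]
opening: 0.0853
317.2038123914153 188.95638464618872
247 128
shift [0.07 0.11 3.23] turn [-0.    -0.001 -0.002] | t 12.7 pos [ 0.544  -0.103   0.2823] F [ 0.2 -0.   0.3] M [-0.01  0.04 -0.04] open 0.0857 q6 -0.04
```

View pics/w7.png

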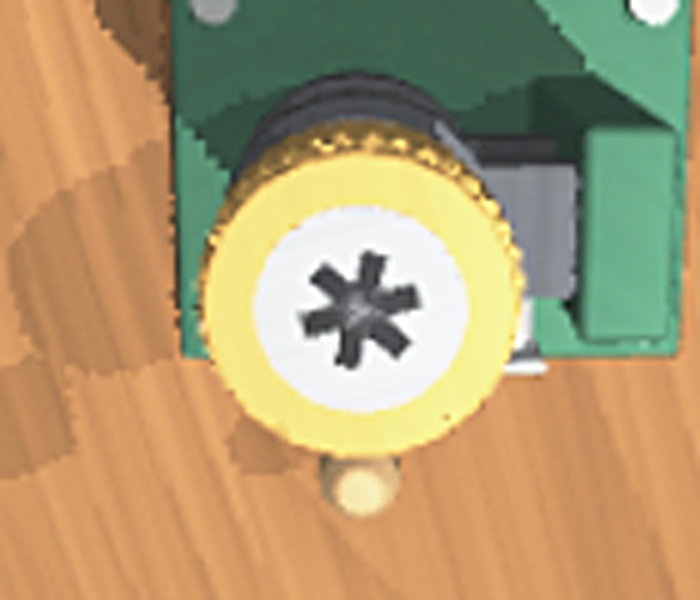

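The crop shows the cap centred at about (361,307), which is full-frame (318.8,189): about 1.5 px from prediction. The star slots lie about 11° off the tool's y axis.

```bash
python3 - <<'E'
from h import *
print(onz('wrist',318.8,189,.182))
E
python3 d.py .5462 -.1026 .157 -5
python3 -m jog '[[0.1,0.2,2,0,0,-0.1,0],[0.1,0.2,4,0,0,-0.19,0],[0.1,0.2,5,0,0,-0.19,0],[0.1,0.2,6,0,0,-0.19,0],[0.1,0.2,6,0,0,-0.19,0],[0.1,0.2,6,0,0,-0.19,0]]'
python3 d.py .5462 -.1026 .157 -5
```

```text
[ 0.54705344 -0.10195845  0.182     ]
shift [ 0.09  0.2  12.53] turn [-0.    -0.001 -0.193] | t 12.7 pos [ 0.544  -0.103   0.2823] F [ 0.2 -0.   0.3] M [-0.01  0.04 -0.04] open 0.0857 q6 -0.04
t: 13.2
tool_pos: [0.5462, -0.1018, 0.2219]
tool_rot: [-2.319, -2.117, -0.0]
contact_force: [0.6, -0.1, 1.1]
opening: 0.0855
shift [-0.08  0.02  6.49] turn [-0.001 -0.001 -0.004] | t 13.2 pos [ 0.5462 -0.1018  0.2219] F [ 0.6 -0.1  1.1] M [-0.   -0.01  0.05] open 0.0855 q6 -0.23
```

```bash
python3 -m jog '[[-0.05,0.04,1.5,0,0,0,0],[-0.05,0.04,3,0,0,0,0],[-0.05,0.04,4.5,0,0,0,0],[-0.05,0.04,5.5,0,0,0,0],[-0.05,0.04,6.4,0,0,0,0],[-0.05,0.04,6.4,0,0,0,0],[-0.05,0.04,6.4,0,0,0,0]]'
python3 d.py .5465 -.1023 .157 -5
python3 -m jog '[[0,0,0,0,0,0,255],[0,0,0,0,0,0,255],[0,0,0,0,0,0,255],[0,0,0,0,0,0,255],[0,0,0,0,0,0,255],[0,0,0,0,0,0,255]]' 30
python3 d.py .5465 -.1023 .157 -5
```

```text
t: 13.78
tool_pos: [0.5466, -0.1023, 0.1582]
tool_rot: [-2.319, -2.117, -0.0]
contact_force: [0.3, 0.5, 0.5]
opening: 0.0856
shift [-0.   -0.01  0.12] turn [-0.001 -0.001 -0.004] | t 13.78 pos [ 0.5466 -0.1023  0.1582] F [0.3 0.5 0.5] M [-0.05  0.02 -0.01] open 0.0856 q6 -0.23
t: 14.28
tool_pos: [0.5467, -0.1023, 0.1584]
tool_rot: [-2.32, -2.117, -0.0]
contact_force: [0.3, -0.1, 0.4]
opening: 0.0124
shift [-0.   -0.02  0.14] turn [-0.001 -0.001 -0.004] | t 14.28 pos [ 0.5467 -0.1023  0.1584] F [ 0.3 -0.1  0.4] M [-0.03 -0.   -0.08] open 0.0124 q6 -0.23
```

The opening read 12 mm, so the jaws missed the cap. I'll look before moving.

```bash
python3 - <<'E'
from h import *
a=get_image('scene')[110:260,200:360,::-1];b=get_image('wrist')[80:400,120:520,::-1]
o=get_obs();print(o['opening'],o['tool_pos'])
cv2.imwrite('pics/s8.png',np.hstack([cv2.resize(a,(427,400),interpolation=2),cv2.resize(b,(373,400))]))
E
```

```text
0.00041072296486506326 [ 0.54661324 -0.10232093  0.15823723]
```

View pics/s8.png

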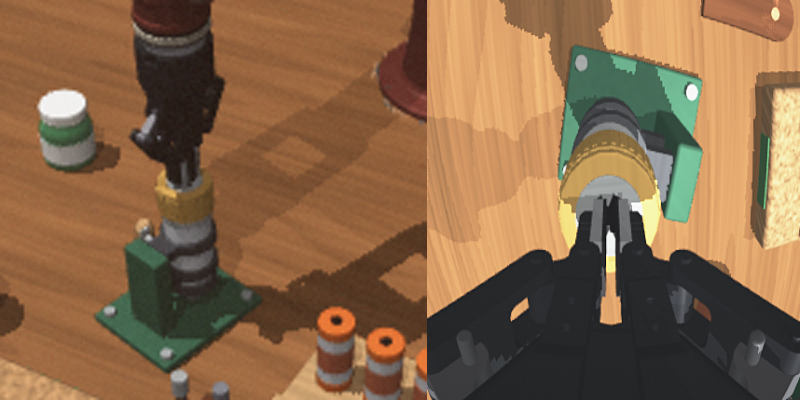

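```bash
python3 - <<'E'
from h import *
cs=calibration('scene');cw=calibration('wrist')
for z in(.15,.158,.166,.182,.2):
    p=np.array([.5466,-.1023,z]);print(z,proj('scene',p,cs).round(1),proj('wrist',p,cw).round(1))
print('cam centre',-np.array(cw['R']).T@cw['t'])
f=200/np.tan(np.radians(cw['vfov'])/2);print('f',f)
# triangulate cap top from initial views: white disc centroids
im=cv2.imread('pics/scene0.png');
a=get_image('scene')[150:230,225:315,::-1];b=get_image('wrist')[190:310,250:370,::-1];i0=im[150:230,225:315]
cv2.imwrite('pics/s9.png',np.hstack([cv2.resize(i0,(260,232),interpolation=0),cv2.resize(a,(260,232),interpolation=0),cv2.resize(b,(232,232))]))
E
```

```text
0.15 [268.9 186.4] [315.6 229.2]
0.158 [268.8 184.2] [315.5 234.3]
0.166 [268.6 182.1] [315.5 239.7]
0.182 [268.3 177.7] [315.4 252.2]
0.2 [267.9 172.7] [315.2 269.1]
cam centre [ 0.55376595 -0.0316459   0.32667033]
f 309.70691628693146
```

View pics/s9.png

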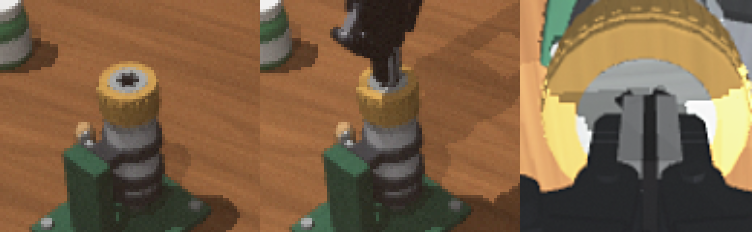

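```bash
python3 - <<'E'
from h import *
from scipy.spatial.transform import Rotation as R
o=get_obs();T=R.from_rotvec(o['tool_rot']);P=lambda x,y,z:proj('wrist',o['tool_pos']+T.apply([x/1e3,y/1e3,z/1e3]),c).round(1)
c=calibration('wrist')
print('open tip far/near edge',P(11,42.5,-5),P(-11,42.5,-5));print('shut tip',P(11,0,8),P(0,0,8),P(-11,0,8))
for h in(-24,-8):print('disc plane h',h,'centre',P(0,0,h),'20mm edge +x',P(20,0,h),'30mm',P(30,0,h),'+y30',P(0,30,h),P(11,0,h))
g=get_image('wrist')
cv2.imwrite('pics/s10.png',cv2.resize(g[130:330,210:420,::-1],None,fx=2.8,fy=2.8,interpolation=2))
E
```

```text
open tip far/near edge [389.8 219.5] [386.7 254. ]
shut tip [315.6 212.4] [315.6 229.4] [315.6 245.6]
disc plane h -24 centre [315.4 252.4] 20mm edge +x [315.4 216.1] 30mm [315.4 196.6] +y30 [372.8 251.9] [315.4 232.9]
disc plane h -8 centre [315.5 240. ] 20mm edge +x [315.5 206.3] 30mm [315.5 188.4] +y30 [368.2 239.6] [315.5 221.8]
```

View pics/s10.png

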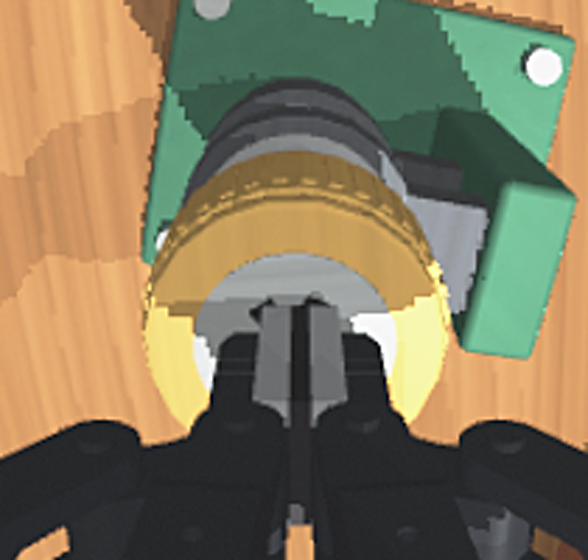

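The wrist picture explains the miss. The tips appear about 31 mm behind the reported TCP when shut, and about 44 mm when open (w1 pad gap). That is roughly 40 mm shorter than stated, so they closed just above the cap top. I'll open, go 43 mm lower and watch the force.

```bash
python3 -m jog '[[0,0,0,0,0,0,0],[0,0,0,0,0,0,0],[0,0,0,0,0,0,0],[0,0,0,0,0,0,0],[0,0,0,0,0,0,0],[0,0,0,0,0,0,0],[0,0,0,0,0,0,0]]'
python3 -m jog '[[0,0,1,0,0,0,0],[0,0,2,0,0,0,0],[0,0,3,0,0,0,0],[0,0,3.7,0,0,0,0],[0,0,4.2,0,0,0,0],[0,0,4.2,0,0,0,0],[0,0,4.2,0,0,0,0]]'
python3 d.py .5467 -.1023 .115 -5
python3 -m jog '[[0,0,0,0,0,0,255],[0,0,0,0,0,0,255],[0,0,0,0,0,0,255],[0,0,0,0,0,0,255],[0,0,0,0,0,0,255],[0,0,0,0,0,0,255]]' 30
python3 d.py .5467 -.1023 .115 -5
```

```text
t: 15.12
tool_pos: [0.5466, -0.1023, 0.1582]
tool_rot: [-2.319, -2.117, -0.0]
contact_force: [-0.5, -0.3, -0.0]
opening: 0.0834
t: 15.7
tool_pos: [0.5463, -0.1022, 0.1156]
tool_rot: [-2.319, -2.116, 0.001]
contact_force: [-0.4, -0.3, -0.2]
opening: 0.0856
shift [-0.01  0.04  0.06] turn [-0.002 -0.001 -0.004] | t 15.7 pos [ 0.5463 -0.1022  0.1156] F [-0.4 -0.3 -0.2] M [-0.03  0.02  0.06] open 0.0856 q6 -0.23
t: 16.2
tool_pos: [0.5466, -0.1023, 0.1164]
tool_rot: [-2.319, -2.117, 0.0]
contact_force: [-2.3, 0.4, 4.6]
opening: 0.0599
shift [0.   0.01 0.14] turn [-0.001 -0.001 -0.004] | t 16.2 pos [ 0.5466 -0.1023  0.1164] F [-2.3  0.4  4.6] M [0.05 0.38 0.02] open 0.0599 q6 -0.23
```

The cap is gripped (opening 59.9 mm). Now I'll feel both ways.

```bash
python3 -m jog '[[0,0,0,0,0,0.04,255],[0,0,0,0,0,0.08,255],[0,0,0,0,0,0.12,255],[0,0,0,0,0,0.16,255],[0,0,0,0,0,0.16,255]]'
python3 d.py .5466 -.1023 .1164 -5
python3 -m jog '[[0,0,0,0,0,-0.05,255],[0,0,0,0,0,-0.1,255],[0,0,0,0,0,-0.15,255],[0,0,0,0,0,-0.2,255],[0,0,0,0,0,-0.25,255],[0,0,0,0,0,-0.3,255],[0,0,0,0,0,-0.3,255]]'
python3 d.py .5466 -.1023 .1164 -5
```

```text
t: 16.62
tool_pos: [0.5454, -0.1042, 0.1167]
tool_rot: [2.478, 1.93, -0.009]
contact_force: [-6.6, -5.7, 4.3]
opening: 0.0599
shift [0.21 0.07 0.03] turn [-0.004  0.005 -0.16 ] | t 16.62 pos [ 0.5454 -0.1042  0.1167] F [-6.6 -5.7  4.3] M [-0.95  1.01  1.49] open 0.0599 q6 -0.07
t: 17.2
tool_pos: [0.5456, -0.1039, 0.1166]
tool_rot: [-2.161, -2.28, 0.008]
contact_force: [1.2, 0.6, -0.1]
opening: 0.0602
shift [0.15 0.11 0.02] turn [-0.004  0.004  0.14 ] | t 17.2 pos [ 0.5456 -0.1039  0.1166] F [ 1.2  0.6 -0.1] M [ 0.14 -0.   -0.03] open 0.0602 q6 -0.37
```

Turning tool +z (clockwise from above) builds to 1.5 N·m, while −z runs free at about 0. So it is a right-hand thread, and I'll turn −z by about 1.04 rad more.

```bash
python3 -m jog '[[0,0,0,0,0,-0.08,255],[0,0,0,0,0,-0.16,255],[0,0,0,0,0,-0.24,255],[0,0,0,0,0,-0.32,255],[0,0,0,0,0,-0.4,255],[0,0,0,0,0,-0.48,255],[0,0,0,0,0,-0.52,255],[0,0,0,0,0,-0.52,255]]'
python3 d.py .5466 -.1023 .1164 -5
python3 -m jog '[[0,0,0,0,0,-0.08,255],[0,0,0,0,0,-0.16,255],[0,0,0,0,0,-0.24,255],[0,0,0,0,0,-0.32,255],[0,0,0,0,0,-0.4,255],[0,0,0,0,0,-0.48,255],[0,0,0,0,0,-0.52,255],[0,0,0,0,0,-0.52,255]]'
python3 d.py .5466 -.1023 .1164 -5
```

```text
t: 17.87
tool_pos: [0.5456, -0.1037, 0.1165]
tool_rot: [-1.503, -2.757, 0.007]
contact_force: [-0.1, 0.6, 1.2]
opening: 0.0601
shift [0.06 0.16 0.01] turn [-0.004  0.002  0.66 ] | t 17.87 pos [ 0.5456 -0.1037  0.1165] F [-0.1  0.6  1.2] M [ 0.11  0.15 -0.01] open 0.0601 q6 -0.89
t: 18.53
tool_pos: [0.5455, -0.1037, 0.1166]
tool_rot: [-0.745, -3.049, 0.007]
contact_force: [-1.2, -0.3, 2.1]
opening: 0.06
shift [-0.03  0.18  0.02] turn [-5.000e-03  1.000e-03  1.179e+00] | t 18.53 pos [ 0.5455 -0.1037  0.1166] F [-1.2 -0.3  2.1] M [ 0.03  0.21 -0.05] open 0.06 q6 -1.41
```

```bash
python3 -m jog '[[0,0,-0.1,0,0,0,255],[0,0,-0.2,0,0,0,255],[0,0,-0.3,0,0,0,255],[0,0,-0.4,0,0,0,255],[0,0,-0.4,0,0,0,255]]'
python3 d.py .5466 -.1023 .1164 -5
```

```text
t: 18.95
tool_pos: [0.5456, -0.1037, 0.1206]
tool_rot: [-0.746, -3.049, 0.007]
contact_force: [0.3, -0.4, -1.1]
opening: 0.0606
shift [-0.03  0.18  0.42] turn [-5.000e-03  1.000e-03  1.178e+00] | t 18.95 pos [ 0.5456 -0.1037  0.1206] F [ 0.3 -0.4 -1.1] M [-0.01 -0.01 -0.04] open 0.0606 q6 -1.41
```

```bash
python3 -m jog '[[0,0,-0.6,0,0,0,255],[0,0,-1.2,0,0,0,255],[0,0,-1.8,0,0,0,255],[0,0,-2.4,0,0,0,255],[0,0,-3.0,0,0,0,255],[0,0,-3.6,0,0,0,255],[0,0,-3.6,0,0,0,255]]'
python3 -m jog '[[0,0,-1,0,0,0,255],[0,0,-2,0,0,0,255],[0,0,-3,0,0,0,255],[0,0,-4,0,0,0,255],[0,0,-4.4,0,0,0,255],[0,0,-4.4,0,0,0,255],[0,0,-4.4,0,0,0,255]]'
python3 d.py .5466 -.1023 .1164 -5
python3 - <<'E'
from h import *
a=get_image('scene');cv2.imwrite('pics/s11.png',cv2.resize(a[90:310,190:440,::-1],None,fx=2.6,fy=2.6,interpolation=2))
E
```

```text
t: 19.53
tool_pos: [0.5467, -0.104, 0.1587]
tool_rot: [0.747, 3.051, -0.007]
contact_force: [0.6, -0.4, -2.3]
opening: 0.0601
t: 20.12
tool_pos: [0.5469, -0.1038, 0.2031]
tool_rot: [0.747, 3.05, -0.007]
contact_force: [-0.2, 0.3, -2.2]
opening: 0.0603
shift [0.11 0.16 8.67] turn [-0.002  0.004  1.178] | t 20.12 pos [ 0.5469 -0.1038  0.2031] F [-0.2  0.3 -2.2] M [-0.01  0.03 -0.01] open 0.0603 q6 -1.41
```

View pics/s11.png

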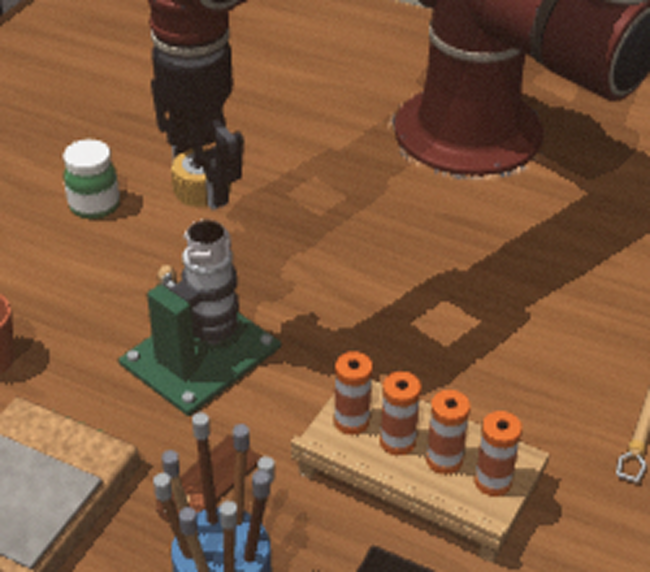

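The picture shows the cap in the jaws at (203,178), above the open barrel at (207,233), and four upright cartridges in an even row on the shelf. Handing in.

```bash
python3 -m jog '[[0,0,0,0,0,0,255],[0,0,0,0,0,0,255],[0,0,0,0,0,0,255]]'
python3 -c "
from station import *
print(finish_job())"
```

```text
t: 20.42
tool_pos: [0.5462, -0.1036, 0.2016]
tool_rot: [-0.746, -3.05, 0.007]
contact_force: [-0.5, 0.5, -1.7]
opening: 0.0603
the job is handed in; nothing more can be done
None
```

The job is done and handed in at 20.4 s. Both loose cartridges stand on the shelf in the row, and the die cap is off and held about 8.5 cm above its seat, level, over the barrel.

- **Cartridges:** the wrist camera put the first one 1–3 mm off the line of the original two and the second within about 1 mm. They stand 52–54 mm apart, which leaves gaps of about 14–16 mm. In the last scene picture all four are upright, and the other objects in view look where they were.
- **Cap:** turning it clockwise met a hard stop (1.5 N·m), while counter-clockwise ran free, so the thread is right-handed. After about 68–75° (estimated, as the pads may have slipped a little at the stop) it lifted straight off with only its weight on the wrist.
- **Last reading:** the grip opening was 60.3 mm and the tilt under 0.01 rad.

**What disagreed:** my first grasp at the cap closed on air just above it. The wrist pictures showed the fingertips about 40 mm farther back than stated, so I went 42 mm lower and the second grasp held. The cartridges were therefore gripped close to their tops, but they were set down correctly. I saw no sign that the missed grasp moved anything.

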